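# Slide the clothespin tin under the organiser and shut its door

## Robot

A 7-joint arm with a two-finger parallel gripper is mounted at the origin on the work surface. World frame = base frame: x ahead of the robot, y to its left, z up, the work surface at z = 0. Lengths are in m, angles in rad, forces in N, time in s.
With the tool pointing down it reaches from about 0.35 to 0.9 m from the base axis. Payload 8.1 kg.
Tool frame: the origin (TCP) lies on the centre line of the jaws, within the pads' length; the fingertips stand arm.tips_ahead ahead of it and the grasp point (between the pads) lies 8 mm behind it (arm.tips_ahead is the distance from the TCP to the fingertips, in m); z points along the fingers, y is the direction in which the jaws open and shut (so a half turn about z gives the same grasp; the last joint's range is limited). The gripper opens to 92 mm and grips with 3 to 60 N. Pads are 19 mm wide; open, the fingers measure 130 mm over their backs; the gripper's body (75 mm by 190 mm) begins 47 mm behind the grasp point.
Start: joints at [1.059, 0.434, 0.025, 1.573, -0.012, 1.134, -0.075], TCP at [0.248, -0.574, 0.238] pointing down, gripper open.
Joint ranges: [-2.62, 2.62], [-0.44, 2.09], [-1.27, 1.32], [0.08, 2.57], [-1.32, 4.46], [0.12, 2], [-2.74, 2.74]. Speed limits (rad/s): [2.22, 2.22, 3.01, 3.01, 3.14, 3.14, 3.14].

## Interface

Orientations are given as a rotation vector (axis times angle).
In Python, from cell import arm gives the robot as it stands. The module is installed in compiled form; this text tells all that it offers.
- The arm moves only by the tool jog_arm, never from a script. Its argument "moves" is a list of rows, each an object with "twist": the turn, a rotation vector about the tool's x, y, z in units of 10 degrees (1.0 is 10 degrees), a list of three; "xyz": the shift along the tool's x, y, z in units of 60 mm (1.0 is 60 mm), a list of three; "grip": the closure, from -1 (fully open) to 1 (shut). A call has 1 to 5 rows; each row is the pose to reach, as a shift and turn from the pose commanded when the call began, along the tool's axes at that moment; what a row does not reach only later rows make up. A row lasts 1/8 s, in which the tool goes at most 62.5 mm and 10.7 degrees, less where a joint would pass 70% of its speed; a pose out of reach is approached as far as the arm can. A call with a gripper value outside its range is refused whole. The fingers move at their own pace and stop on an object; "force" is the grip in N (left out, the last holds). Time passes only in rows, so rows that repeat a pose let the fingers close. It gives the time, the measured TCP pose, the force and the opening at its end, in the units of the state.
- arm.observe(): the state, without advancing time (a new reading comes with each control period).
- arm.get_image(name): name is "side" or "top"; returns the picture (384x512x3 uint8, blue, green, red); there is no depth.
- arm.camera_params(name): a dict with "mtx" (3x3 intrinsics, pixels), "k1" (the pictures are not rectified: a ray, as slopes to the right and down, at radius r is drawn at 1 + k1 r^2 times it, then the intrinsics apply), "T" (4x4, takes a point from camera to world coordinates). Camera axes: x right, y down, z forward; pixel columns grow to the right and rows downward; lengths in m; the calibration is good to about 2 mm. A picture is of the moment at which its call begins. camera_params takes no time and is no camera call.
- arm.sign_off(): hands the job in, once; it reports no verdict.
The state is a dict: "clock": time; "joints": joint angles; "dq": joint speeds; "joint_efforts": joint torques, N m; "position": TCP position; "ee_rot": TCP orientation; "force": force on the tool from outside, world axes, zero at the start; "ft_torque": the same for the moment, N m; "width": opening from 0.0 (shut) to 1.0 (fully open).
Only numpy, scipy, OpenCV 4.12 (cv2) and the standard library are available. Lean on these libraries where they do the work, as an engineer would, in place of code of your own. Each camera call takes 0.05 s, during which the arm holds its last target. There are 200 camera calls.

## Task

Put the clothespin tin away: slide it along the counter, without lifting or tipping it, through the open doorway of the low organiser until it is wholly inside under the top, then swing the blue door fully shut. Leave the cup and everything else standing where it is.

Things in the scene. Friction and masses are not known exactly. Their poses are not given: they have to be found in the camera images.
- tin: round steel clothespin tin with a green band and two wooden strips on its lid, lid diameter 100 mm (body 96), height 50 mm, 0.25 kg or so; too wide to grasp; origin at the centre of its underside, z up. It stands loose on the counter in front of the organiser
- bay_mouth (a point): centre of the organiser's left doorway, at counter level in the plane of the front edge; x points into the bay, y to the left along the front, z up. Clear opening 130 mm wide (y -65 to +65), 75 mm high; bay 170 mm deep to a low rear lip, open at the back above it; no floor of its own, the counter runs in
- organiser_top (a point): centre of the organiser's upper face, 87 mm above the counter; axes as bay_mouth. Fixed low white melamine unit 305 mm wide (y), 180 mm deep (x), side walls 15 mm, wooden top 12 mm thick that starts 24 mm behind the front edge of the side walls (a finger gap). The doorless second bay is the right-hand half
- door (a joint): blue hinged door of the left bay: 0 is fully shut, opening towards the robot up to 2.4 rad; 1.57 stands square to the front. Stays where it is left (light hinge friction, no spring). Panel 160 mm wide, 80 mm high from 3 mm above the counter, 12 mm thick; a small round knob on the outer face near the free edge stands out about 45 mm
- door_hinge (a point): hinge line of the door, at its left (+y) edge, at the height of the panel's middle; with the door shut the panel runs from here along -y of bay_mouth
- cup: white ceramic measuring cup with a handle at its +y side, 72 mm across, 70 mm high; origin at the centre of its underside; leave it alone
- jug: closed blue detergent jug 100 x 150 x 243 mm high; origin at the centre of its underside; leave it alone
- spray: white spray bottle with an orange nozzle head, 66 mm across, 176 mm high; origin at the centre of its underside; leave it alone
- lint_brush: red plastic lint brush 145 mm long, 25 mm high, in the organiser's right-hand bay; origin under its middle; leave it alone
- soap_dish: blue ceramic dish with green soap, 85 x 120 x 28 mm; origin at the centre of its underside; leave it alone
- stain_jar: amber glass jar 70 mm across, 110 mm high; origin at the centre of its underside; leave it alone
Mind the look-alikes: they are no part of the job. What is shaped like the tin but purple or yellow is not meant.

How it is judged:
By the outcome, as a careful person would: the job done as asked, in the order asked, and still so for the second after the job is handed in, with the robot touching nothing.
It also fails if it takes over 67 s, if anything falls off the work surface, if the arm or the gripper's body presses on something with over 40 N, if the wrist force passes 120 N, or if a joint passes its speed limit or range.

## Working session

There is one attempt and no reset: what is moved stays moved. The work goes in short steps, Python scripts to look and compute and a tool call to move; the robot and the scene stay as the last step left them, time stands still between calls to the robot, and variables do not carry over. Pictures are saved under pics/ and viewed, about 8 in all and at most 12, crops included, and the job is handed in when it is done.

Besides the shell and the picture viewer there is one more tool, called after ">>>" by a JSON object that holds its "fn" and its "kwargs". jog_arm: Moves the arm, as the interface text tells. Its arguments: {"type":"object","properties":{"moves":{"type":"array","items":{"type":"object","properties":{"twist":{"type":"array","items":{"type":"number"}},"xyz":{"type":"array","items":{"type":"number"}},"grip":{"type":"number"}}}},"force":{"type":"number"}},"required":["moves"]}

```bash
mkdir -p pics; cat > h.py <<'E'
from cell import arm
import cv2, numpy as np
from scipy.spatial.transform import Rotation as R
def ray(cam,u,v):
    p=arm.camera_params(cam);K=np.array(p["mtx"]);T=np.array(p["T"])
    d=np.array([(u-K[0,2])/K[0,0],(v-K[1,2])/K[1,1]]);s=d.copy()
    for _ in range(20): s=d/(1+p["k1"]*(s@s))
    return T[:3,3],T[:3,:3]@np.array([s[0],s[1],1])
def onz(cam,u,v,z):
    o,d=ray(cam,u,v);return (o+d*(z-o[2])/d[2]).round(4)
def proj(cam,P):
    p=arm.camera_params(cam);K=np.array(p["mtx"]);T=np.array(p["T"])
    c=T[:3,:3].T@(np.array(P)-T[:3,3]);s=c[:2]/c[2];s=s*(1+p["k1"]*(s@s))
    return K[0,0]*s[0]+K[0,2],K[1,1]*s[1]+K[1,2]
E
python3 - <<'E'
from h import *
for c in("top","side"):
    cv2.imwrite(f"pics/{c}0.png",cv2.resize(arm.get_image(c),(800,600)))
    p=arm.camera_params(c);print(c,p["mtx"],p["k1"],np.round(p["T"],3))
print(arm.observe(),arm.tips_ahead)
E
```

```text
top [[466.16146086   0.         242.35836724]
 [  0.         466.16146086 183.40265272]
 [  0.           0.           1.        ]] -0.09348849057040588 [[ 3.000e-02 -9.840e-01  1.750e-01  2.930e-01]
 [-1.000e+00 -3.000e-02  4.000e-03  1.000e-03]
 [ 1.000e-03 -1.750e-01 -9.850e-01  1.414e+00]
 [ 0.000e+00  0.000e+00  0.000e+00  1.000e+00]]
side [[491.57504223   0.         245.22654956]
 [  0.         491.57504223 185.25131533]
 [  0.           0.           1.        ]] -0.1829021497741106 [[-0.769 -0.459  0.445 -0.15 ]
 [-0.639  0.572 -0.514  0.824]
 [-0.018 -0.679 -0.734  1.253]
 [ 0.     0.     0.     1.   ]]
{'clock': 0.1, 'joints': array([ 1.05941174,  0.435173  ,  0.02492278,  1.57398107, -0.01159901,
        1.13402305, -0.075075  ]), 'dq': array([ 1.47446120e-03, -1.24228296e-03, -4.82643409e-04, -1.44320780e-03,
       -2.13007000e-03,  8.49554605e-05,  4.74556064e-04]), 'joint_efforts': array([ 2.64625916e-03, -6.69128680e+01,  9.87601765e-01, -3.15146613e+01,
       -6.05666195e-02,  3.73608246e-02,  5.16599312e-05]), 'position': array([ 0.24823786, -0.57310621,  0.23702031]), 'ee_rot': array([-3.07484359e+00, -6.37378635e-01,  6.27763211e-04]), 'force': array([ 0.49276256,  0.41227054, -0.45807878]), 'ft_torque': array([-0.0357468 , -0.02857342,  0.01213826]), 'width': 0.9975681907452474} 0.011
```

View pics/top0.png

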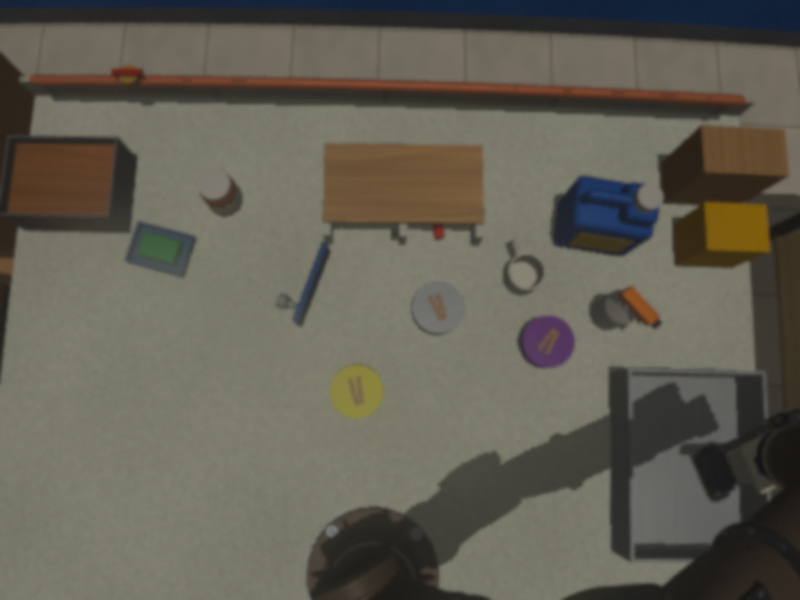

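View pics/side0.png

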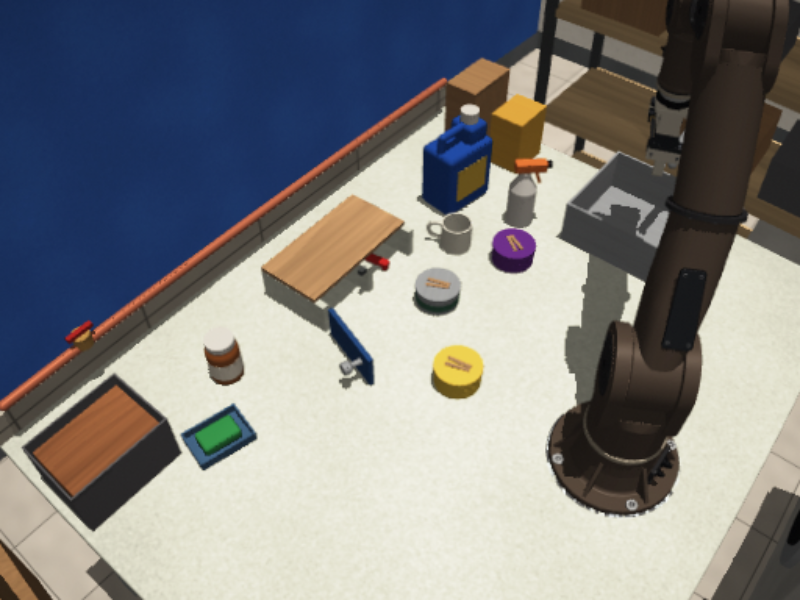

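Three round tins are in view. In the 800 px top view they are grey at (438,307), purple at (547,341) and yellow at (357,391). The grey one shows a dark green band at side (438,300), so I choose it and check it in a crop while measuring.

```bash
python3 - <<'E'
from h import *
im=arm.get_image("top");sd=arm.get_image("side")
a=cv2.resize(im[125:225,190:365],(700,400),interpolation=cv2.INTER_CUBIC)
b=cv2.resize(sd[120:250,160:330],(700,535),interpolation=cv2.INTER_CUBIC)
cv2.imwrite("pics/c1.png",cv2.resize(np.vstack([a,b]),(440,588)))
hsv=cv2.cvtColor(im,cv2.COLOR_BGR2HSV)
def comps(m,x0,y0,x1,y1):
    k=np.zeros(m.shape,np.uint8);k[y0:y1,x0:x1]=m[y0:y1,x0:x1]*255
    c=max(cv2.findContours(k,cv2.RETR_EXTERNAL,cv2.CHAIN_APPROX_NONE)[0],key=cv2.contourArea);return c
# wooden top
m=(hsv[...,0]<20)&(hsv[...,1]>70)
c=comps(m,190,80,330,150);r=cv2.boxPoints(cv2.minAreaRect(c));print("top",cv2.contourArea(c),[ (q.round(1),onz("top",*q,.087)) for q in r])
# door
m=(hsv[...,0]>95)&(hsv[...,0]<125)&(hsv[...,1]>100)
c=comps(m,175,145,220,215);r=cv2.boxPoints(cv2.minAreaRect(c));print("door",[ (q.round(1),onz("top",*q,.083)) for q in r])
# grey tin lid
print("lid px",hsv[197,270],hsv[197,290],"counter",hsv[230,290])
for n,(u,v) in dict(tin=(438,307),pur=(547,341),yel=(357,391),knob=(283,300)).items(): print(n,onz("top",u*.64,v*.64,.05))
print("cup",onz("top",523*.64,270*.64,.07),"handle",onz("top",511*.64,246*.64,.05))
E
```

```text
top 5105.0 [(array([207.,  92.], dtype=float32), array([0.8055, 0.1211, 0.087 ])), (array([309.,  92.], dtype=float32), array([ 0.8152, -0.1861,  0.087 ])), (array([309., 149.], dtype=float32), array([ 0.6379, -0.1863,  0.087 ])), (array([207., 149.], dtype=float32), array([0.6288, 0.1131, 0.087 ]))]
door [(array([200.6, 172.9], dtype=float32), array([0.5577, 0.1289, 0.083 ])), (array([206.4, 156.8], dtype=float32), array([0.6062, 0.1142, 0.083 ])), (array([207.3, 157.1], dtype=float32), array([0.6053, 0.1114, 0.083 ])), (array([201.6, 173.2], dtype=float32), array([0.5567, 0.1261, 0.083 ]))]
lid px [ 30  11 112] [ 23   9 113] counter [ 28  31 124]
tin [ 0.5001 -0.107   0.05  ]
pur [ 0.4412 -0.3143  0.05  ]
yel [0.3377 0.0409 0.05  ]
knob [0.5046 0.1874 0.05  ]
cup [ 0.5724 -0.2653  0.07  ] handle [ 0.6231 -0.2462  0.05  ]
```

View pics/c1.png

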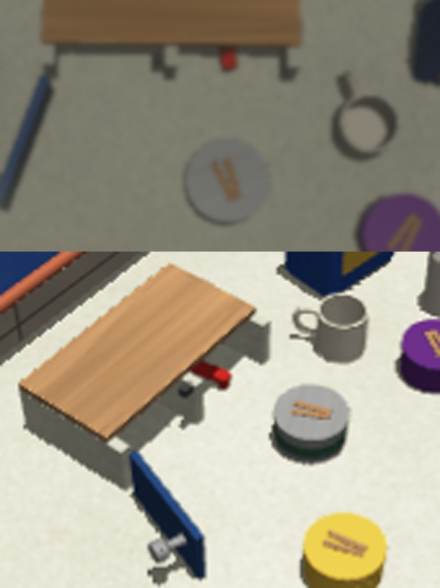

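The crop confirms it: the grey lid has a dark green band and two wooden strips. In the side view the door stands open on the left with its knob facing outward. Next I refine the geometry.

```bash
python3 - <<'E'
from h import *
im=arm.get_image("top");hsv=cv2.cvtColor(im,cv2.COLOR_BGR2HSV)
def big(m,x0,y0,x1,y1):
    k=np.zeros(m.shape,np.uint8);k[y0:y1,x0:x1]=m[y0:y1,x0:x1]*255
    return max(cv2.findContours(k,cv2.RETR_EXTERNAL,cv2.CHAIN_APPROX_NONE)[0],key=cv2.contourArea)
c=cv2.convexHull(big((hsv[...,0]<20)&(hsv[...,1]>70),190,80,330,150))
q=cv2.approxPolyDP(c,6,True)[:,0];print("wood",[(list(p),onz("top",*p,.087)) for p in q])
c=big((hsv[...,1]<21)&(hsv[...,2]>90),255,172,305,220);e,r=cv2.minEnclosingCircle(c);print("tin",e,r,cv2.contourArea(c),onz("top",*e,.05),onz("top",e[0]+r,e[1],.05))
m=(hsv[...,0]>95)&(hsv[...,0]<130)&(hsv[...,1]>70)
c=big(m,175,145,220,215)[:,0];print("door px",c.min(0),c.max(0))
for v in (158,170,180,190,200):
    x=c[c[:,1]==v][:,0]
    if len(x):print(v,x.min(),x.max(),onz("top",x.min(),v,.083),onz("top",x.max(),v,.083))
# side view door upper corners (800px): hinge top ~ (332,312), free top (372,362)
for n,a,z in(("hingeTop",(331,311),.083),("freeTop",(372,362),.083),("freeBot",(373,382),.003),("leftwall front bottom",(326,320),0)):print(n,onz("side",a[0]*.64,a[1]*.64,z))
print(R.from_rotvec(arm.observe()["ee_rot"]).as_matrix().round(3))
E
```

```text
wood [([np.int32(308), np.int32(94)], array([ 0.8087, -0.1831,  0.087 ])), ([np.int32(309), np.int32(142)], array([ 0.6592, -0.1863,  0.087 ])), ([np.int32(277), np.int32(149)], array([ 0.635 , -0.0922,  0.087 ])), ([np.int32(207), np.int32(141)], array([0.653 , 0.1142, 0.087 ])), ([np.int32(208), np.int32(92)], array([0.8056, 0.118 , 0.087 ]))]
tin (279.80462646484375, 196.63906860351562) 16.884483337402344 827.0 [ 0.4996 -0.1055  0.05  ] [ 0.501  -0.1556  0.05  ]
door px [190 156] [208 201]
158 206 208 [0.6025 0.1152 0.083 ] [0.6027 0.1093 0.083 ]
170 201 203 [0.5662 0.1282 0.083 ] [0.5664 0.1223 0.083 ]
180 197 200 [0.5362 0.1385 0.083 ] [0.5365 0.1297 0.083 ]
190 193 195 [0.5064 0.1487 0.083 ] [0.5066 0.1429 0.083 ]
200 190 191 [0.477  0.1559 0.083 ] [0.477  0.1531 0.083 ]
hingeTop [0.6041 0.1161 0.083 ]
freeTop [0.4554 0.1628 0.083 ]
freeBot [0.4626 0.1548 0.003 ]
leftwall front bottom [0.6486 0.0917 0.    ]
[[ 0.918  0.397 -0.   ]
 [ 0.397 -0.918  0.001]
 [-0.    -0.001 -1.   ]]
```

>>> {"fn": "jog_arm", "kwargs": {"moves": [{"twist": [0,0,-0.85],"xyz": [0.8,-0.52,0],"grip": -0.3},{"twist": [0,0,-1.7],"xyz": [1.6,-1.05,0],"grip": -0.3},{"twist": [0,0,-2.55],"xyz": [2.4,-1.57,0],"grip": -0.3},{"twist": [0,0,-3.4],"xyz": [3.2,-2.1,0],"grip": -0.3},{"twist": [0,0,-4.2],"xyz": [4.0,-2.62,0],"grip": -0.3}], "force": 20}}

```text
clock: 0.88
position: [0.4069, -0.3323, 0.2379]
ee_rot: [2.639, 1.703, 0.0]
force: [1.2, -0.5, -0.6]
width: 0.651
```

```bash
cat > go.py <<'E'
# usage: go.py x y z tilt_deg(about world y, +=tips forward(+x)) [yaw of tool x deg, default 90]
import sys
from h import *
a=list(map(float,sys.argv[1:]));yaw=a[4] if len(a)>4 else 90
s=arm.observe();C=R.from_rotvec(s["ee_rot"])
T=R.from_euler("y",-a[3],degrees=True)*R.from_euler("z",yaw,degrees=True)*R.from_euler("x",180,degrees=True)
d=C.inv().apply(np.array(a[:3])-s["position"])/.06
t=np.degrees((C.inv()*T).as_rotvec())/10
print("t",round(s["clock"],2),"pos",s["position"].round(4),"F",s["force"].round(1),"w",round(s["width"],2))
print("xyz",d.round(2),"twist",t.round(2),"axes x,y,z:",C.as_matrix().T.round(3).tolist())
E
python3 go.py .5 -.19 .15 0
```

```text
t 0.88 pos [ 0.4069 -0.3323  0.2379] F [ 1.2 -0.5 -0.6] w 0.65
xyz [2.8  0.44 1.46] twist [ 0.    0.   -2.43] axes x,y,z: [[0.412, 0.911, -0.0], [0.911, -0.412, 0.0], [0.0, -0.0, -1.0]]
```

>>> {"fn": "jog_arm", "kwargs": {"moves": [{"twist": [0,0,-0.81],"xyz": [0.93,0.15,0.4],"grip": -0.3},{"twist": [0,0,-1.62],"xyz": [1.86,0.3,0.9],"grip": -0.3},{"twist": [0,0,-2.43],"xyz": [2.8,0.44,1.46],"grip": -0.3},{"twist": [0,0,-2.43],"xyz": [2.8,0.44,2.3],"grip": -0.3},{"twist": [0,0,-2.43],"xyz": [2.8,0.44,3.2],"grip": -0.3}]}}

```text
clock: 1.5
position: [0.5011, -0.1911, 0.0446]
ee_rot: [2.224, 2.217, 0.002]
force: [-0.0, -0.4, -0.1]
width: 0.647
```

```bash
python3 go.py .5 -.19 .027 0
```

```text
t 1.5 pos [ 0.5011 -0.1911  0.0446] F [-0.  -0.4 -0.1] w 0.65
xyz [ 0.02 -0.02  0.29] twist [ 0.01 -0.   -0.02] axes x,y,z: [[0.003, 1.0, 0.0], [1.0, -0.003, 0.002], [0.002, 0.0, -1.0]]
```

>>> {"fn": "jog_arm", "kwargs": {"moves": [{"twist": [0,0,0],"xyz": [0,0,0.29],"grip": -0.3},{"twist": [0,0,0],"xyz": [0.3,0,0.29],"grip": -0.3},{"twist": [0,0,0],"xyz": [0.5,0,0.29],"grip": -0.3},{"twist": [0,0,0],"xyz": [0.7,0,0.29],"grip": -0.3},{"twist": [0,0,0],"xyz": [0.95,0,0.29],"grip": -0.3}]}}

```text
clock: 2.12
position: [0.5013, -0.135, 0.0296]
ee_rot: [2.226, 2.213, 0.001]
force: [0.3, -3.0, 2.9]
width: 0.653
```

>>> {"fn": "jog_arm", "kwargs": {"moves": [{"twist": [0,0,0],"xyz": [0.25,0,0],"grip": -0.3},{"twist": [0,0,0],"xyz": [0.5,0,0],"grip": -0.3},{"twist": [0,0,0],"xyz": [0.75,0,0],"grip": -0.3},{"twist": [0,0,0],"xyz": [1.0,0,0],"grip": -0.3},{"twist": [0,0,0],"xyz": [1.25,0,0],"grip": -0.3}]}}

```text
clock: 2.75
position: [0.5007, -0.0591, 0.0283]
ee_rot: [-2.227, -2.216, 0.0]
force: [0.0, -2.9, 3.4]
width: 0.65
```

```bash
python3 go.py .5 -.0105 .027 0
```

```text
t 2.75 pos [ 0.5007 -0.0591  0.0283] F [ 0.  -2.9  3.4] w 0.65
xyz [ 0.81 -0.02  0.02] twist [-0.    0.   -0.03] axes x,y,z: [[0.005, 1.0, -0.0], [1.0, -0.005, -0.0], [-0.0, -0.0, -1.0]]
```

>>> {"fn": "jog_arm", "kwargs": {"moves": [{"twist": [0,0,0],"xyz": [0.25,0,0],"grip": -0.3},{"twist": [0,0,0],"xyz": [0.5,0,0],"grip": -0.3},{"twist": [0,0,0],"xyz": [0.68,0,0],"grip": -0.3},{"twist": [0,0,0],"xyz": [0.8,0,0],"grip": -0.3},{"twist": [0,0,0],"xyz": [0.8,0,0],"grip": -0.3}]}}

```text
clock: 3.38
position: [0.5008, -0.0112, 0.0282]
ee_rot: [-2.225, -2.217, -0.0]
force: [0.4, 0.7, 0.3]
width: 0.653
```

>>> {"fn": "jog_arm", "kwargs": {"moves": [{"twist": [0,0,0],"xyz": [-0.4,0,0],"grip": -0.3},{"twist": [0,0,0],"xyz": [-1.0,0,0],"grip": 1},{"twist": [0,0,0],"xyz": [-1.0,-0.5,-1.0],"grip": 1},{"twist": [0,0,0],"xyz": [-1.0,-1.4,-1.5],"grip": 1},{"twist": [0,0,0],"xyz": [-0.6,-2.0,-1.5],"grip": 1}]}}

```text
clock: 4.0
position: [0.3799, -0.0486, 0.1197]
ee_rot: [2.229, 2.21, 0.002]
force: [-0.4, 0.9, 0.4]
width: 0.263
```

```bash
python3 go.py .405 .038 .1 30; python3 - <<'E'
from h import *
im=arm.get_image("top");cv2.imwrite("pics/t2.png",cv2.resize(im[90:290,150:370],(660,600),interpolation=cv2.INTER_CUBIC))
E
```

```text
t 4.0 pos [ 0.3799 -0.0486  0.1197] F [-0.4  0.9  0.4] w 0.26
xyz [1.45 0.41 0.33] twist [-2.99  0.02 -0.05] axes x,y,z: [[0.009, 1.0, -0.001], [1.0, -0.009, 0.002], [0.002, -0.001, -1.0]]
```

View pics/t2.png

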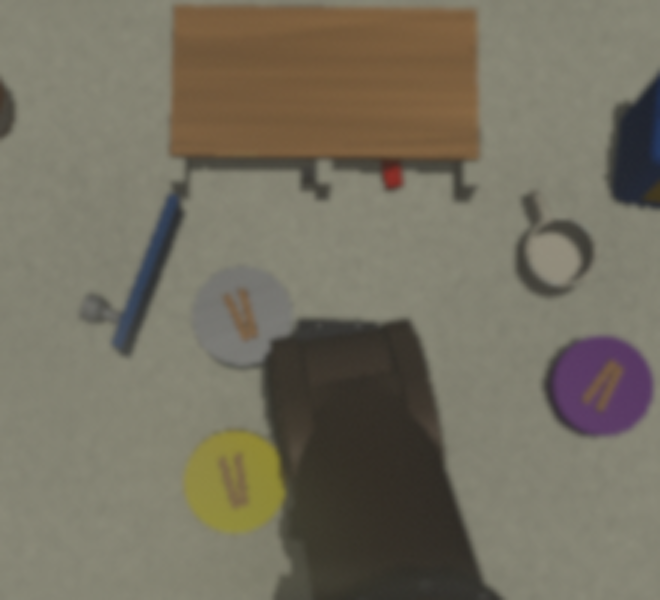

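Before tilting, I note the yellow tin at crop (235,480) stands close behind the grey one at (243,316). The +x push will therefore use a vertical tool with the two fingers as a cradle, and I turn it accordingly.

```bash
python3 - <<'E'
from h import *
print("tin",onz("top",150+243/3,90+316/3,.05),"yel",onz("top",150+236/3,90+481/3,.05))
print("walls front-bottom/top L",onz("top",150+180/3,90+185/3,.087),"div",onz("top",150+316/3,90+185/3,.087),"R",onz("top",150+464/3,90+190/3,.087))
E
python3 go.py .435 .038 .12 0 0
```

```text
tin [0.4991 0.039  0.05  ] yel [0.3374 0.0403 0.05  ]
walls front-bottom/top L [0.621  0.1039 0.087 ] div [ 0.6249 -0.0288  0.087 ] R [ 0.6244 -0.1736  0.087 ]
t 4.05 pos [ 0.3738 -0.0456  0.1185] F [-8.5  3.3 -0.8] w 0.22
xyz [ 1.4   1.01 -0.03] twist [-0.01  0.02  8.97] axes x,y,z: [[0.005, 1.0, -0.0], [1.0, -0.005, -0.004], [-0.004, -0.0, -1.0]]
```

>>> {"fn": "jog_arm", "kwargs": {"moves": [{"twist": [0,0,1.0],"xyz": [0.28,0.2,0],"grip": 0},{"twist": [0,0,2.0],"xyz": [0.56,0.4,0],"grip": 0},{"twist": [0,0,3.0],"xyz": [0.84,0.6,0],"grip": -0.1},{"twist": [0,0,4.0],"xyz": [1.1,0.8,0],"grip": -0.1},{"twist": [0,0,5.0],"xyz": [1.4,1.0,0],"grip": -0.1}]}}

```text
clock: 4.68
position: [0.4414, 0.0366, 0.118]
ee_rot: [-2.958, -1.058, 0.001]
force: [0.4, -0.2, -0.9]
width: 0.547
```

>>> {"fn": "jog_arm", "kwargs": {"moves": [{"twist": [0,0,1.0],"xyz": [0,0,0],"grip": -0.1},{"twist": [0,0,2.0],"xyz": [0,0,0],"grip": -0.1},{"twist": [0,0,3.0],"xyz": [0,0,0],"grip": -0.1},{"twist": [0,0,4.0],"xyz": [0,0,0],"grip": -0.1},{"twist": [0,0,4.0],"xyz": [0,0,0],"grip": -0.1}]}}

```text
clock: 5.3
position: [0.4411, 0.0363, 0.1181]
ee_rot: [3.141, -0.006, -0.001]
force: [-0.8, 1.1, -0.6]
width: 0.55
```

```bash
python3 go.py .435 .039 .041 0 0; python3 -c "
from h import *;print(arm.observe()['joints'].round(2))"
```

```text
t 5.3 pos [0.4411 0.0363 0.1181] F [-0.8  1.1 -0.6] w 0.55
xyz [-0.1  -0.05  1.28] twist [ 0.    0.   -0.02] axes x,y,z: [[1.0, -0.004, -0.001], [-0.004, -1.0, 0.0], [-0.001, -0.0, -1.0]]
[-0.14  0.3  -0.08  2.14  0.04  0.7  -1.82]
```

>>> {"fn": "jog_arm", "kwargs": {"moves": [{"twist": [0,0,0],"xyz": [-0.1,-0.05,0],"grip": -0.1},{"twist": [0,0,0],"xyz": [-0.1,-0.05,0.7],"grip": -0.1},{"twist": [0,0,0],"xyz": [-0.1,-0.05,1.28],"grip": -0.1},{"twist": [0,0,0],"xyz": [-0.1,-0.05,1.28],"grip": -0.1},{"twist": [0,0,0],"xyz": [0.1,-0.05,1.28],"grip": -0.1}]}}

```text
clock: 5.92
position: [0.4471, 0.0393, 0.0423]
ee_rot: [-3.142, 0.005, 0.001]
force: [1.2, 0.1, -0.3]
width: 0.548
```

>>> {"fn": "jog_arm", "kwargs": {"moves": [{"twist": [0,0,0],"xyz": [0.2,0,0],"grip": -0.1},{"twist": [0,0,0],"xyz": [0.45,0,0],"grip": -0.1},{"twist": [0,0,0],"xyz": [0.7,0,0],"grip": -0.1},{"twist": [0,0,0],"xyz": [0.95,0,0],"grip": -0.1},{"twist": [0,0,0],"xyz": [1.2,0,0],"grip": -0.1}]}}

```text
clock: 6.55
position: [0.5202, 0.0388, 0.0415]
ee_rot: [3.142, -0.008, -0.0]
force: [-3.9, 0.2, 3.6]
width: 0.554
```

```bash
python3 go.py .635 .0385 .041 0 0;  python3 - <<'E'
from h import *
im=arm.get_image("side");cv2.imwrite("pics/s3.png",cv2.resize(im[120:280,150:350],(750,600),interpolation=cv2.INTER_CUBIC))
E
```

```text
t 6.55 pos [0.5202 0.0388 0.0415] F [-3.9  0.2  3.6] w 0.55
xyz [ 1.91 -0.    0.01] twist [ 0.    0.   -0.03] axes x,y,z: [[1.0, -0.005, -0.0], [-0.005, -1.0, 0.0], [-0.0, -0.0, -1.0]]
```

View pics/s3.png

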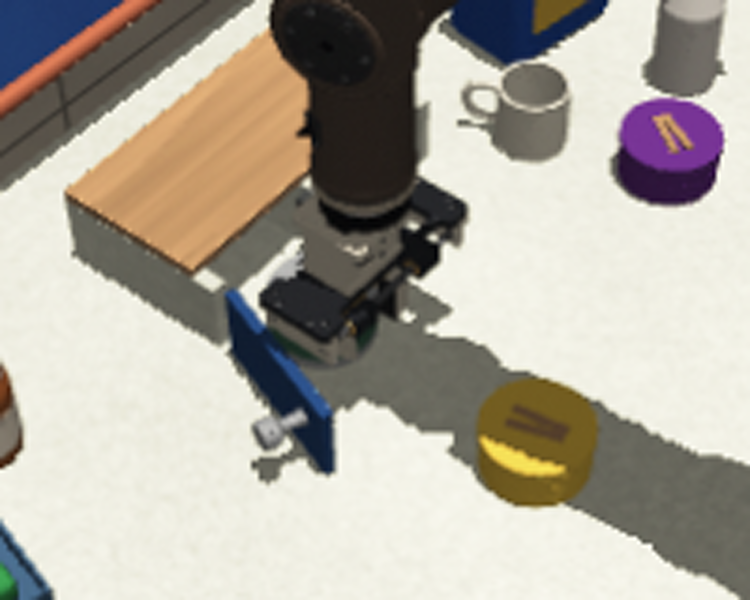

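>>> {"fn": "jog_arm", "kwargs": {"moves": [{"twist": [0,0,0],"xyz": [0.22,0,0],"grip": -0.1},{"twist": [0,0,0],"xyz": [0.44,0,0],"grip": -0.1},{"twist": [0,0,0],"xyz": [0.66,0,0],"grip": -0.1},{"twist": [0,0,0],"xyz": [0.88,0,0],"grip": -0.1},{"twist": [0,0,0],"xyz": [1.1,0,0],"grip": -0.1}]}}

```text
clock: 7.22
position: [0.5862, 0.0385, 0.0415]
ee_rot: [3.142, -0.008, 0.0]
force: [-0.8, 0.4, -1.1]
width: 0.548
```

>>> {"fn": "jog_arm", "kwargs": {"moves": [{"twist": [0,0,0],"xyz": [0.2,0,0],"grip": -0.1},{"twist": [0,0,0],"xyz": [0.4,0,0],"grip": -0.1},{"twist": [0,0,0],"xyz": [0.6,0,0],"grip": -0.1},{"twist": [0,0,0],"xyz": [0.78,0,0],"grip": -0.1},{"twist": [0,0,0],"xyz": [0.78,0,0],"grip": -0.1}]}}

```text
clock: 7.85
position: [0.6332, 0.0382, 0.0416]
ee_rot: [-3.142, 0.008, -0.002]
force: [-0.9, 1.1, 0.6]
width: 0.548
```

```bash
python3 go.py .535 .0385 .075 20 90
```

```text
t 7.85 pos [0.6332 0.0382 0.0416] F [-0.9  1.1  0.6] w 0.55
xyz [-1.64  0.   -0.56] twist [-1.56  1.57 -8.93] axes x,y,z: [[1.0, -0.005, 0.001], [-0.005, -1.0, -0.0], [0.001, 0.0, -1.0]]
```

>>> {"fn": "jog_arm", "kwargs": {"moves": [{"twist": [0,0,0],"xyz": [-0.8,0,0],"grip": -0.1},{"twist": [0,0,0],"xyz": [-1.7,0,-0.4],"grip": 0.3},{"twist": [0,0,-1.0],"xyz": [-1.7,0,-1.0],"grip": 1},{"twist": [0,0,-2.0],"xyz": [-1.7,0,-1.0],"grip": 1},{"twist": [0,0,-3.0],"xyz": [-1.7,0,-1.0],"grip": 1}]}}

```text
clock: 8.48
position: [0.5302, 0.0388, 0.1024]
ee_rot: [3.034, 0.815, 0.003]
force: [0.1, 0.1, -0.4]
width: 0.167
```

>>> {"fn": "jog_arm", "kwargs": {"moves": [{"twist": [0,0,-1.0],"xyz": [0,0,0],"grip": 1},{"twist": [0,0,-2.0],"xyz": [0,0,0],"grip": 1},{"twist": [0,0,-3.0],"xyz": [0,0,0],"grip": 1},{"twist": [0,0,-4.0],"xyz": [0,0,0],"grip": 1},{"twist": [0,0,-5.0],"xyz": [0,0,0],"grip": 1}]}}

```text
clock: 9.1
position: [0.5299, 0.0387, 0.1017]
ee_rot: [2.405, 2.02, 0.0]
force: [0.6, -0.6, 0.1]
width: 0.001
```

```bash
python3 go.py .58 .0385 .08 30 90;  python3 - <<'E'
from h import *
print(arm.observe()["joints"].round(2))
a=arm.get_image("side")[120:250,180:310];b=arm.get_image("top")[110:210,180:280]
cv2.imwrite("pics/s4.png",np.hstack([cv2.resize(a,(400,400),interpolation=2),cv2.resize(b,(400,400),interpolation=2)]))
E
```

```text
t 9.1 pos [0.5299 0.0387 0.1017] F [ 0.6 -0.6  0.1] w 0.0
xyz [0.14 0.82 0.36] twist [-2.99  0.26 -0.97] axes x,y,z: [[0.173, 0.985, -0.0], [0.985, -0.173, 0.001], [0.001, -0.0, -1.0]]
[ 0.15  0.48 -0.44  1.93  0.28  0.79 -0.62]
```

View pics/s4.png

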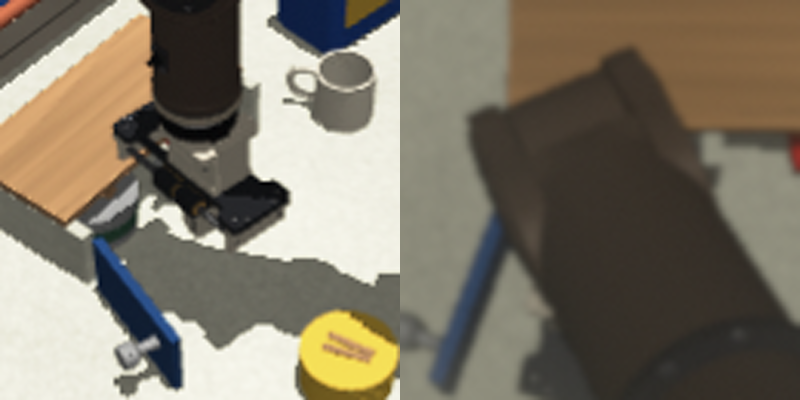

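>>> {"fn": "jog_arm", "kwargs": {"moves": [{"twist": [-0.95,0.08,-0.31],"xyz": [0.05,0.25,0.1],"grip": 1},{"twist": [-1.9,0.17,-0.62],"xyz": [0.1,0.5,0.2],"grip": 1},{"twist": [-2.85,0.25,-0.93],"xyz": [0.14,0.75,0.36],"grip": 1},{"twist": [-3.0,0.26,-0.97],"xyz": [0.14,0.75,0.36],"grip": 1},{"twist": [-3.0,0.26,-0.97],"xyz": [0.14,0.75,0.36],"grip": 1}]}}

```text
clock: 9.82
position: [0.5785, 0.0195, 0.0857]
ee_rot: [1.986, 1.886, 0.417]
force: [0.7, -0.8, -0.0]
width: 0.008
```

```bash
python3 go.py .58 .0385 .029 30 90; python3 go.py .6485 .0385 .029 30 90|tail -1
```

```text
t 9.82 pos [0.5785 0.0195 0.0857] F [ 0.7 -0.8 -0. ] w 0.01
xyz [ 0.35 -0.42  0.83] twist [-0.28  0.36 -0.2 ] axes x,y,z: [[0.061, 0.997, -0.039], [0.888, -0.036, 0.458], [0.455, -0.062, -0.888]]
xyz [0.42 0.59 1.35] twist [-0.28  0.36 -0.2 ] axes x,y,z: [[0.061, 0.997, -0.039], [0.888, -0.036, 0.458], [0.455, -0.062, -0.888]]
```

>>> {"fn": "jog_arm", "kwargs": {"moves": [{"twist": [-0.28,0.36,-0.2],"xyz": [0.35,-0.1,0.2],"grip": 1},{"twist": [-0.28,0.36,-0.2],"xyz": [0.35,-0.4,0.6],"grip": 1},{"twist": [-0.28,0.36,-0.2],"xyz": [0.35,-0.42,0.83],"grip": 1},{"twist": [-0.28,0.36,-0.2],"xyz": [0.35,-0.42,0.83],"grip": 1}]}}

```text
clock: 10.32
position: [0.5785, 0.0375, 0.027]
ee_rot: [1.93, 1.93, 0.511]
force: [0.1, -0.2, 0.9]
width: 0.005
```

```bash
python3 go.py .6485 .0385 .029 30 90; python3 -c "
from h import *;print(arm.observe()['joints'].round(2))"
```

```text
t 10.32 pos [0.5785 0.0375 0.027 ] F [ 0.1 -0.2  0.9] w 0.0
xyz [0.02 1.03 0.55] twist [-0.03  0.    0.  ] axes x,y,z: [[-0.0, 1.0, -0.0], [0.869, 0.0, 0.495], [0.495, -0.0, -0.869]]
[ 0.12  0.58 -0.45  2.31  2.15  0.4  -2.29]
```

>>> {"fn": "jog_arm", "kwargs": {"moves": [{"twist": [0,0,0],"xyz": [0.02,0.25,0.13],"grip": 1},{"twist": [0,0,0],"xyz": [0.02,0.45,0.24],"grip": 1},{"twist": [0,0,0],"xyz": [0.02,0.62,0.33],"grip": 1},{"twist": [0,0,0],"xyz": [0.02,0.78,0.42],"grip": 1},{"twist": [0,0,0],"xyz": [0.02,0.9,0.48],"grip": 1}]}}

```text
clock: 10.95
position: [0.6413, 0.0396, 0.0308]
ee_rot: [1.924, 1.932, 0.513]
force: [-2.4, -0.7, -0.9]
width: 0.002
```

```bash
python3 go.py .6485 .0385 .029 30 90;  python3 - <<'E'
from h import *
a=arm.get_image("side")[130:230,180:280];b=arm.get_image("top")[110:210,180:280]
cv2.imwrite("pics/s5.png",np.hstack([cv2.resize(a,(400,400),interpolation=2),cv2.resize(b,(400,400),interpolation=2)]))
E
```

```text
t 10.95 pos [0.6413 0.0396 0.0308] F [-2.4 -0.7 -0.9] w 0.0
xyz [-0.02  0.09  0.08] twist [-0.01  0.    0.02] axes x,y,z: [[-0.004, 1.0, -0.002], [0.867, 0.004, 0.498], [0.498, -0.0, -0.867]]
```

View pics/s5.png

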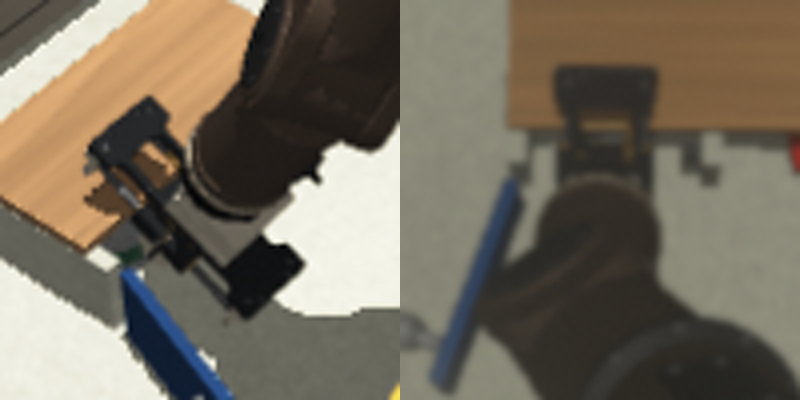

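>>> {"fn": "jog_arm", "kwargs": {"moves": [{"twist": [0,0,0],"xyz": [0,0.07,0.05],"grip": 1},{"twist": [0,0,0],"xyz": [0,0.15,0.1],"grip": 1},{"twist": [0,0,0],"xyz": [0,0.15,0.1],"grip": 1}]}}

```text
clock: 11.42
position: [0.6521, 0.0394, 0.03]
ee_rot: [1.923, 1.931, 0.513]
force: [0.7, -0.1, -0.4]
width: 0.005
```

>>> {"fn": "jog_arm", "kwargs": {"moves": [{"twist": [0,0,0],"xyz": [0,-0.5,-0.3],"grip": 1},{"twist": [0,0,0],"xyz": [0,-1.3,-0.8],"grip": 1},{"twist": [0,0,0],"xyz": [0,-1.9,-1.4],"grip": 1},{"twist": [0,0,0],"xyz": [0,-2.0,-2.4],"grip": 1},{"twist": [0,0,0],"xyz": [0,-2.0,-3.4],"grip": 1}]}}

```text
clock: 12.05
position: [0.4581, 0.0313, 0.1177]
ee_rot: [1.919, 1.931, 0.475]
force: [0.1, -0.4, -0.3]
width: 0.005
```

```bash
python3 go.py .45 .26 .2 0 90;  python3 - <<'E'
from h import *
a=arm.get_image("side")[130:230,180:280];b=arm.get_image("top")[110:210,180:280]
cv2.imwrite("pics/s6.png",np.hstack([cv2.resize(a,(400,400),interpolation=2),cv2.resize(b,(400,400),interpolation=2)]))
E
```

```text
t 12.05 pos [0.4581 0.0313 0.1177] F [ 0.1 -0.4 -0.3] w 0.01
xyz [ 3.77  0.6  -1.36] twist [2.92 0.15 0.03] axes x,y,z: [[0.001, 1.0, -0.027], [0.873, 0.012, 0.488], [0.488, -0.024, -0.873]]
```

View pics/s6.png

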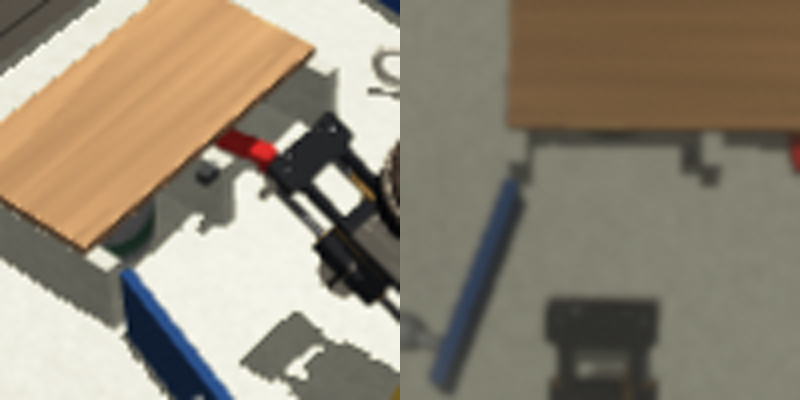

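```bash
python3 - <<'E'
from h import *
im=arm.get_image("side");hsv=cv2.cvtColor(im,cv2.COLOR_BGR2HSV)
print(onz("side",211,194.3,0),proj("side",(.7215-.0355,.0395+.032,0)),proj("side",(.70-.0355,.0395+.032,0)))
cv2.imwrite("pics/s7.png",cv2.resize(im[175:205,195:235],(800,600),interpolation=cv2.INTER_CUBIC))
E
```

```text
[0.6744 0.0518 0.    ] (np.float64(204.60849991707116), np.float64(196.0686752275052)) (np.float64(209.23311973802004), np.float64(199.0410156338143))
```

View pics/s7.png

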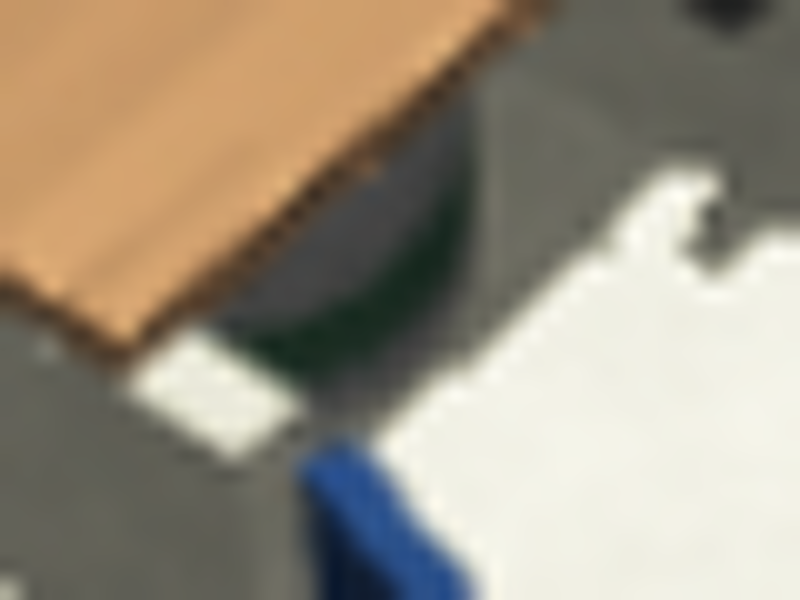

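```bash
python3 - <<'E'
from h import *
from scipy.optimize import least_squares
for z in(.04,.045,.05):
    P=np.array([onz("side",195+u/20-.5,175+v/20-.5,z)[:2] for u,v in((455,180),(430,230),(390,275),(350,310),(310,325),(265,335))])
    r=least_squares(lambda c:np.hypot(*(P-c).T)-.05,(.72,.04));print(z,P.round(3).tolist(),r.x,abs(r.fun).max())
E
```

```text
0.04 [[0.665, 0.027], [0.66, 0.038], [0.659, 0.05], [0.658, 0.06], [0.661, 0.067], [0.666, 0.073]] [0.70870821 0.04980594] 0.0012326412720384122
0.045 [[0.661, 0.03], [0.657, 0.041], [0.655, 0.053], [0.655, 0.063], [0.658, 0.07], [0.662, 0.076]] [0.70537954 0.05294107] 0.0012174991077589861
0.05 [[0.658, 0.034], [0.654, 0.045], [0.652, 0.056], [0.652, 0.066], [0.655, 0.073], [0.659, 0.079]] [0.70209175 0.05615558] 0.0013046683893238112
```

```bash
python3 - <<'E'
from h import *
print("wood front-left top corner",onz("side",195+120/20-.5,175+345/20-.5,.087),"front edge mid",onz("side",195+500/20-.5,175+0/20-.5,.087))
print("wall front corner outer top(~.087?)",onz("side",195+235/20-.5,175+462/20-.5,.087))
b=arm.get_image("top");cv2.imwrite("pics/t8.png",cv2.resize(b[125:165,200:260],(780,520),interpolation=2))
E
python3 go.py .57 .0376 .037 35 90
```

```text
wood front-left top corner [0.6509 0.1184 0.087 ] front edge mid [0.6546 0.0228 0.087 ]
wall front corner outer top(~.087?) [0.6195 0.1252 0.087 ]
t 12.25 pos [0.4608 0.0317 0.1173] F [-0.2  0.6 -0.4] w 0.0
xyz [0.14 0.93 2.06] twist [-0.56  0.14  0.08] axes x,y,z: [[0.001, 1.0, -0.028], [0.872, 0.013, 0.49], [0.49, -0.025, -0.871]]
```

View pics/t8.png

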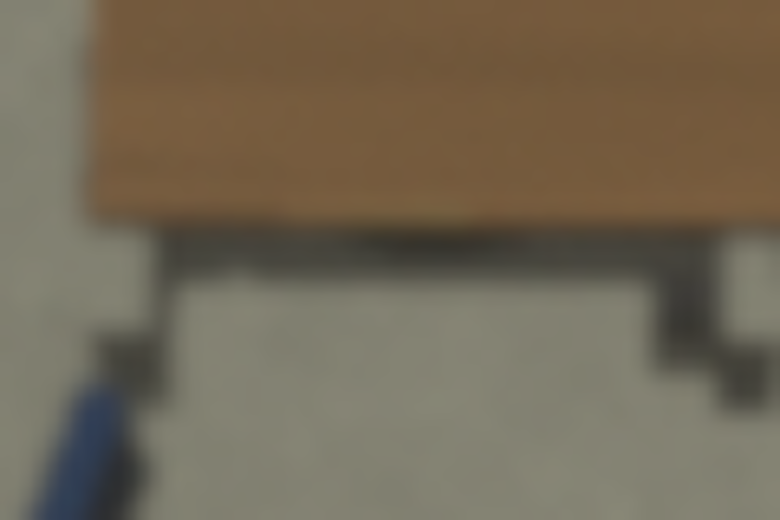

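```bash
python3 - <<'E'
from h import *
for v in (240,255):
  for z in(0,.02,.045,.075): print(v,z,onz("top",200+445/13-.5,125+v/13-.5,z))
from scipy.optimize import least_squares
for z,r0 in((.02,.048),(.03,.049)):
    P=np.array([onz("side",195+u/20-.5,175+v/20-.5,z)[:2] for u,v in((455,180),(430,230),(390,275),(350,310),(310,325),(265,335))])
    r=least_squares(lambda c:np.hypot(*(P-c).T)-r0,(.72,.04));print(z,r.x)
E
```

```text
240 0 [0.6727 0.0376 0.    ]
240 0.02 [0.6673 0.037  0.02  ]
240 0.045 [0.6606 0.0364 0.045 ]
240 0.075 [0.6526 0.0356 0.075 ]
255 0 [0.669  0.0374 0.    ]
255 0.02 [0.6637 0.0369 0.02  ]
255 0.045 [0.657  0.0363 0.045 ]
255 0.075 [0.649  0.0355 0.075 ]
0.02 [0.71983525 0.03709531]
0.03 [0.71427232 0.04340948]
```

The top crop shows only a thin dark sliver of the tin, centred at crop (445,240), below the wood's front edge. Read as the lower body this puts the centre near x 0.718, so the lid's rear edge lies about 16 mm behind the edge of the top. Now the door.

```bash
python3 go.py .555 .185 .15 0 90
```

```text
t 12.25 pos [0.4608 0.0317 0.1173] F [-0.2  0.6 -0.4] w 0.0
xyz [2.54 1.67 0.23] twist [2.94 0.16 0.03] axes x,y,z: [[0.001, 1.0, -0.028], [0.872, 0.013, 0.49], [0.49, -0.025, -0.871]]
```

>>> {"fn": "jog_arm", "kwargs": {"moves": [{"twist": [0.9,0.05,0],"xyz": [0,0.3,-0.55],"grip": 1},{"twist": [1.8,0.1,0],"xyz": [0.8,0.75,-0.4],"grip": 1},{"twist": [2.7,0.15,0.03],"xyz": [1.6,1.2,-0.1],"grip": 1},{"twist": [2.94,0.16,0.03],"xyz": [2.54,1.67,0.2],"grip": 1},{"twist": [2.94,0.16,0.03],"xyz": [2.54,1.67,0.23],"grip": 1}]}}

```text
clock: 12.88
position: [0.5304, 0.1131, 0.1436]
ee_rot: [2.151, 2.123, 0.079]
force: [2.0, -0.8, -1.4]
width: 0.007
```

```bash
python3 go.py .555 .185 .041 0 90
```

```text
t 12.88 pos [0.5304 0.1131 0.1436] F [ 2.  -0.8 -1.4] w 0.01
xyz [1.28 0.19 1.69] twist [ 0.69  0.27 -0.08] axes x,y,z: [[0.016, 0.999, -0.045], [0.993, -0.01, 0.12], [0.12, -0.047, -0.992]]
```

>>> {"fn": "jog_arm", "kwargs": {"moves": [{"twist": [0.69,0.27,-0.08],"xyz": [0.6,0.1,0],"grip": 1},{"twist": [0.69,0.27,-0.08],"xyz": [1.2,0.3,0],"grip": 1},{"twist": [0.69,0.27,-0.08],"xyz": [1.3,0.4,0],"grip": 1},{"twist": [0.69,0.27,-0.08],"xyz": [1.3,0.4,0],"grip": 1}]}}

```text
clock: 13.38
position: [0.5564, 0.1903, 0.1429]
ee_rot: [2.217, 2.219, 0.006]
force: [-0.1, -0.9, -0.2]
width: 0.006
```

```bash
python3 go.py .555 .185 .041 0 90
```

```text
t 13.38 pos [0.5564 0.1903 0.1429] F [-0.1 -0.9 -0.2] w 0.01
xyz [-0.09 -0.03  1.7 ] twist [0.03 0.   0.  ] axes x,y,z: [[-0.001, 1.0, -0.0], [1.0, 0.001, 0.006], [0.006, -0.0, -1.0]]
```

>>> {"fn": "jog_arm", "kwargs": {"moves": [{"twist": [0,0,0],"xyz": [0,0,0.9],"grip": 1},{"twist": [0,0,0],"xyz": [0,0,1.7],"grip": 1},{"twist": [0,0,0],"xyz": [-0.3,-0.1,1.7],"grip": 1},{"twist": [0,0,0],"xyz": [-0.65,-0.2,1.7],"grip": 1},{"twist": [0,0,0],"xyz": [-0.97,-0.36,1.7],"grip": 1}]}}

```text
clock: 14.0
position: [0.5364, 0.1313, 0.0441]
ee_rot: [2.218, 2.217, 0.015]
force: [1.5, 0.8, -0.1]
width: 0.007
```

>>> {"fn": "jog_arm", "kwargs": {"moves": [{"twist": [0,0,0],"xyz": [-0.25,-0.03,0],"grip": 1},{"twist": [0,0,0],"xyz": [-0.5,-0.03,0],"grip": 1},{"twist": [0,0,0],"xyz": [-0.77,0.03,0],"grip": 1},{"twist": [0,0,0],"xyz": [-1.03,0.16,0],"grip": 1},{"twist": [0,0,0],"xyz": [-1.23,0.33,0],"grip": 1}]}}

```text
clock: 14.62
position: [0.5558, 0.0583, 0.042]
ee_rot: [2.218, 2.22, 0.01]
force: [-0.9, 2.1, 0.1]
width: 0.003
```

```bash
python3 go.py .595 .032 .041 0 90; python3 - <<'E'
from h import *
a=arm.get_image("side")[130:230,180:280];b=arm.get_image("top")[110:210,180:280]
cv2.imwrite("pics/s9.png",np.hstack([cv2.resize(a,(400,400),interpolation=2),cv2.resize(b,(400,400),interpolation=2)]))
E
```

```text
t 14.62 pos [0.5558 0.0583 0.042 ] F [-0.9  2.1  0.1] w 0.0
xyz [-0.44  0.65  0.02] twist [ 0.04 -0.01  0.  ] axes x,y,z: [[-0.001, 1.0, 0.002], [1.0, 0.001, 0.007], [0.007, 0.002, -1.0]]
```

View pics/s9.png

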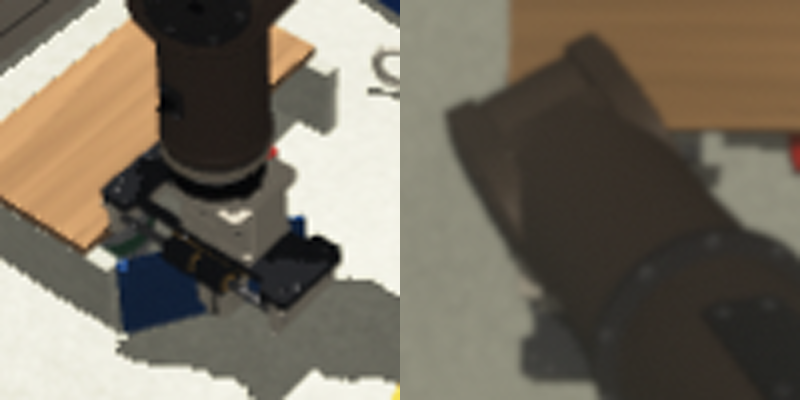

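>>> {"fn": "jog_arm", "kwargs": {"moves": [{"twist": [0,0,0],"xyz": [-0.2,0.2,0],"grip": 1},{"twist": [0,0,0],"xyz": [-0.35,0.35,0],"grip": 1},{"twist": [0,0,0],"xyz": [-0.4,0.5,0],"grip": 1},{"twist": [0,0,0],"xyz": [-0.42,0.6,0],"grip": 1},{"twist": [0,0,0],"xyz": [-0.42,0.68,0],"grip": 1}]}}

```text
clock: 15.35
position: [0.5965, 0.0344, 0.0424]
ee_rot: [2.217, 2.22, 0.011]
force: [-0.1, -0.3, 0.5]
width: 0.005
```

>>> {"fn": "jog_arm", "kwargs": {"moves": [{"twist": [0,0,0],"xyz": [0,0.08,0],"grip": 1},{"twist": [0,0,0],"xyz": [0,0.08,0],"grip": 1}]}}

```text
clock: 15.6
position: [0.5981, 0.0344, 0.0421]
ee_rot: [2.218, 2.223, 0.003]
force: [-12.8, -0.9, 8.7]
width: 0.007
```

>>> {"fn": "jog_arm", "kwargs": {"moves": [{"twist": [0,0,0],"xyz": [0,0,0],"grip": 1},{"twist": [0,0,0],"xyz": [0,-0.4,0],"grip": 1},{"twist": [0,0,0],"xyz": [0,-1.2,-0.3],"grip": 1},{"twist": [0,0,0],"xyz": [0,-2.0,-1.2],"grip": 1},{"twist": [0,0,0],"xyz": [0,-2.4,-2.0],"grip": 1}]}}

```text
clock: 16.23
position: [0.4541, 0.0342, 0.1614]
ee_rot: [2.217, 2.223, 0.008]
force: [0.8, -1.4, 1.1]
width: 0.008
```

>>> {"fn": "jog_arm", "kwargs": {"moves": [{"twist": [0,0,0],"xyz": [-0.4,-0.5,-0.6],"grip": 1},{"twist": [0,0,0],"xyz": [-1.3,-0.5,-1.0],"grip": 1},{"twist": [0,0,0],"xyz": [-2.3,-0.5,-1.0],"grip": 1},{"twist": [0,0,0],"xyz": [-3.2,-0.5,-1.0],"grip": 1},{"twist": [0,0,0],"xyz": [-3.2,-0.5,-1.0],"grip": 1}]}}

```text
clock: 16.85
position: [0.4258, -0.1623, 0.2202]
ee_rot: [2.224, 2.212, 0.01]
force: [0.3, 1.2, 0.1]
width: 0.002
```

```bash
python3 - <<'E'
from h import *
s=arm.observe();print(s["clock"],s["position"],s["force"].round(1))
a=arm.get_image("side");b=arm.get_image("top")
cv2.imwrite("pics/s10.png",np.vstack([np.hstack([cv2.resize(a[130:230,180:280],(400,400),interpolation=2),cv2.resize(b[110:210,180:280],(400,400),interpolation=2)]),np.hstack([cv2.resize(a[100:275,100:350],(400,200)),cv2.resize(b[80:280,50:450],(400,200))])]))
h=cv2.cvtColor(b,cv2.COLOR_BGR2HSV);m=(h[...,0]>95)&(h[...,0]<130)&(h[...,1]>70);m[:140]=0;m[190:]=0;m[:,:195]=0;m[:,300:]=0
v,u=np.nonzero(m);print(len(u))
for x in np.unique(u)[::6]: print(x,v[u==x].min(),v[u==x].max(),onz("top",x,v[u==x].min(),.083),onz("top",x,v[u==x].max(),.083))
E
```

```text
16.85 [ 0.4257667  -0.1622864   0.22018591] [0.3 1.2 0.1]
174
207 152 152 [0.6207 0.113  0.083 ] [0.6207 0.113  0.083 ]
213 151 153 [0.6242 0.0955 0.083 ] [0.6182 0.0953 0.083 ]
219 151 153 [0.6248 0.0779 0.083 ] [0.6187 0.0776 0.083 ]
225 151 154 [0.6253 0.0602 0.083 ] [0.6162 0.0599 0.083 ]
231 151 154 [0.6258 0.0426 0.083 ] [0.6167 0.0423 0.083 ]
237 152 154 [0.6233 0.0249 0.083 ] [0.6173 0.0247 0.083 ]
243 152 154 [0.6238 0.0073 0.083 ] [0.6178 0.0071 0.083 ]
249 152 154 [ 0.6244 -0.0103  0.083 ] [ 0.6183 -0.0105  0.083 ]
255 151 154 [ 0.6279 -0.0279  0.083 ] [ 0.6189 -0.0281  0.083 ]
```

View pics/s10.png

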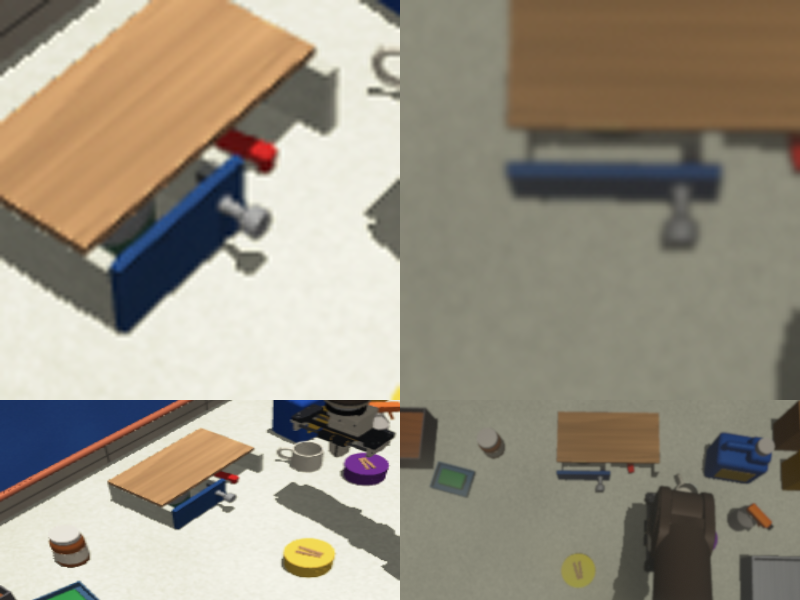

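```bash
python3 -c "
from cell import arm
print(arm.sign_off())"
```

```text
the job is handed in; nothing more can be done
None
```

The tin is inside the left bay and the blue door is shut; I handed the job in at about 17 s, with no verdict reported.

- **Tin:** I slid the grey, green-banded tin sideways and then into the bay with the fingers as a two-point cradle. A tilted push with closed fingers took it in under the top.
- **Tin position:** The last checks put its centre about 90 mm inside the front edge, with the lid's rear edge about 16 mm behind the edge of the top. A first reading from the side view put that edge only 1–8 mm behind. I took that as a wrong guess of the height of the edge I had marked. The top view and the finger position both agreed with the larger figure.
- **Door:** I swept it shut until it met its stop; the wrist force showed about 13 N sideways and 9 N upward. In the last top view the panel lies parallel to the front within about 0.5°, against the wall edges.
- **Everything else:** In the last pictures the yellow tin, jar, soap dish and lint brush look where they were. The cup, jug, purple tin and spray bottle are too, as far as the arm left them visible. I checked these by eye, not by measuring. The arm was well clear of everything at hand-in.

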